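# Level the instrument stand and hold the spirit level down

## Task

Make the blue levelling stand true: drop the wood offcut lying on its steel plate into the blue scrap bin, then stand the yellow spirit level lengthwise between the two scribed marks on the plate, let go of it, and turn the black knob until the bubble rests between the two black lines of the vial. Then press the level down on the plate with about 10 N and finish while still pressing, with the bubble still between the lines. Leave the other tools where they lie.

Things in the scene. Friction and masses are not known exactly. Their poses are not given: they have to be found in the camera images.
- stand: Fixed levelling stand: blue base 110 x 330 x 16 mm on rubber feet, long along its own y. Origin on the bench, under about the plate's middle. At its +y end (y = +115 mm) the plate's pivot pin (axis along x, 40 mm up) between two blue cheeks 50 mm high; at its -y end (y = -140 mm) the upright levelling screw with the black knob.
- plate: Bright steel plate 94 x 225 x 12 mm with a lug 40 mm wide reaching to the screw; origin on the pivot pin, the plate runs from it towards its own -y, z is up from its face, 6 mm above the origin. Its top is about 46 mm above the bench when level. It starts with its knob end low (slope 0.02 to 0.033 rad). It is held both ways by the screw, so pressing on it does not tilt it.
- seat (a point): Middle of the plate's top face, midway between the two scribed marks (160 mm apart, across the plate); y axis along the plate, towards the pivot, z up. The spirit level belongs here, its length along this y, either way round.
- knob_grip (a point): Centre of the top of the black round knob (40 mm diameter, 30 mm high, top 90 mm above the bench). Turns about the vertical, stays where left, keeps its height; friction 0.2 N m. Clockwise from above raises the plate's knob end, 0.025 rad of slope a radian, and the bubble runs towards the knob by 14 mm a radian; 0.75 to 1.35 rad clockwise are needed. The seated level ends 75 mm from its axis.
- level: Loose yellow spirit level, 26 mm wide (x), 160 mm long (y), 44 mm high, black end caps, about 0.25 kg; origin at the centre of its underside, z up. A lime-green vial lies along y in the top, in a slot 64 mm long at mid length; the solid tops on both sides of the slot (each about 44 mm long, centred 55 mm from the middle, 44 mm up) may be pressed. It stands upright on the bench at the start.
- bubble (a joint): Pale bubble in the level's vial: m from the middle, positive towards the level's own +y; runs to the higher end, 0.56 m per radian of slope, limits +-22 mm, settles in about 1.5 s. The black lines stand 11 mm to either side of the middle; the bubble is 14 mm long, so it rests between the lines within +-4 mm.
- offcut: Loose sawn pine offcut, 30 mm wide (x), 46 mm long (y), 30 mm high with one sloping end (+y), about 30 g; origin at the centre of its underside, z up. Lies on the plate.
- scrap_bin: Blue open bin, 130 x 130 x 60 mm, walls and floor 4 mm, fixed; origin at the centre of its underside on the bench, z up.
- caliper: Bystander: steel and black caliper, 230 mm, near the front edge.
- pliers: Bystander: orange-handled pliers, 171 mm, behind the stand.
- v_block: Bystander: grey V-block 40 x 48 x 36 mm.
- duct_roll: Bystander: roll of grey tape, 112 mm diameter, 48 mm high.
- small_brush: Bystander: small green brush, 85 mm long.
- screwdriver: Bystander: yellow-handled screwdriver, 200 mm.
- bush: Bystander: brass bush, 30 mm diameter, 22 mm high.

How it is judged (in metres and radians):
On the way, in this order (a step that is already met when the one before it is completed fails the run):
1. the offcut rests in the scrap bin, released (x of offcut in the frame of scrap_bin between -0.058 and 0.058 m and y of offcut in the frame of scrap_bin between -0.058 and 0.058 m and height (world z) of offcut below 0.05 m and linear speed of offcut below 0.02 m/s and contact force between the fingers and offcut below 0.1 N), for 0.2 s.
2. the level stands released on the plate, lengthwise between the marks, its bubble at rest (x of level in the frame of seat between -0.03 and 0.03 m and y of level in the frame of seat between -0.035 and 0.035 m and z of level in the frame of seat below 0.004 m and angle between the y axis of level and the y axis of plate, either way round below 0.2 rad and angle between level's own z axis and vertical below 0.1 rad and velocity of joint bubble between -0.004 and 0.004 m/s and contact force between the fingers and level below 0.1 N), for 0.3 s.
3. the bubble rests between the lines, the level untouched on the plate (all of step 2 and value of joint bubble between -0.004 and 0.004 m), for 0.2 s.
At the end, for the whole second after the job is handed in: The offcut lies in the scrap bin; the level stands upright on the plate, within 30 mm across and 35 mm along of its middle and 0.2 rad of its length; the bubble is within 4 mm of the middle; the robot presses the level so that it bears on the plate with 5 to 35 N (its own weight is about 2.5 N) (all of step 1 and x of level in the frame of seat between -0.03 and 0.03 m and y of level in the frame of seat between -0.035 and 0.035 m and z of level in the frame of seat below 0.004 m and angle between the y axis of level and the y axis of plate, either way round below 0.2 rad and angle between level's own z axis and vertical below 0.1 rad and value of joint bubble between -0.004 and 0.004 m and contact force between level and plate between 5 and 35 N and contact force between the fingers and level above 1.5 N); the arm keeps its last pose, push and grip.
It fails at once if a bystander is shifted more than 25 mm (distance of any of caliper, pliers, v_block, duct_roll, small_brush, screwdriver, bush from where it was at the start of the episode above 0.025 m).
It also fails if it takes over 72 s, if anything falls off the work surface, if the arm or the gripper's body presses on something with over 40 N, if the wrist force passes 120 N, or if a joint passes its speed limit or range.

## Robot

A 6-joint arm with a two-finger parallel gripper is mounted at the origin on a cart in front of the work surface, level with it; the furniture and walls round the work are solid. World frame = base frame: x ahead of the robot, y to its left, z up, the work surface at z = 0. Lengths are in mm, angles in degrees, forces in N, time in s.
With the tool pointing down it reaches from about 375 to 750 mm from the base axis. Payload 9 kg.
Tool frame: the origin (TCP) lies between the finger pads; the fingertips stand 22 mm ahead of it and the grasp point (between the pads) lies 3 mm ahead of it; z points along the fingers, y is the line along which they close (so a half turn about z gives the same grasp; the last joint's range is limited). The gripper opens to 85 mm and grips with 20 to 120 N. Pads are 22 mm wide; open, the fingers measure 114 mm over their backs; the gripper's body (76 mm by 85 mm) begins 54 mm behind the grasp point. The pads swing forward as they close: fully open they stand 13 mm farther back than shut.
Start: joints at [-77.848, 5.964, 5.575, 89.605, 0, 77.527], TCP at [250.026, -545.455, 253.331] pointing down, gripper open.
Joint ranges: [-171.21, 171.21], [-48.23, 106.86], [-62.78, 66.21], [-105.2, 120.99], [-86.42, 89.51], [-180, 180]. Speed limits (degrees/s): [127.2, 127.2, 147.25, 180, 180, 180].

## Interface

Orientations are given as a 3x3 rotation matrix whose columns are the frame's x, y, z axes.
In Python, from plant import bot, fingers, solver, status, vision, ticket gives the robot as it stands. The module is installed in compiled form; this text tells all that it offers. Calls block until the motion is done:
- bot.move_ptp(position, orientation): joint-space move of the TCP to a pose.
- bot.movel(position, attitude=None, vel=150, contact_N=None): straight line of the TCP; attitude=None keeps the orientation; vel is the mean speed in mm/s. With contact_N (N) it stops when the force on the tool has changed by that much, and returns True; else False.
- bot.goto_joints(angles): joint-space move.
- fingers.let_go() and fingers.close_gripper(effort=None): open the fingers fully, or close them until they stop; effort is the grip in N (None keeps the last).
- bot.dwell(seconds).
- solver.inverse_kinematics(position, orientation): joint angles nearest the present ones, or None.
- status.get_state(): the state.
- vision.get_image(name): name is "side" or "top" or "wrist"; returns the picture (480x640x3 uint8, blue, green, red); there is no depth.
- vision.camera_info(name): a dict with "fx", "fy", "cx", "cy" (pixels), "dist_coeffs" ([k1, k2, p1, p2, k3] as OpenCV has them; the pictures are not rectified), "R" (3x3) and "t" (3): a world point X has camera coordinates R X + t. Camera axes: x right, y down, z forward; pixel columns grow to the right and rows downward; lengths in mm; the calibration is good to about 2 mm. A picture is of the moment at which its call begins: read the wrist's pose just before it. camera_info takes no time and is no camera call; for the wrist camera it gives the pose at the moment of the call.
A pose or a line that the arm cannot do raises bot.IKError and nothing moves.
- ticket.close_job(): hands the job in; it is judged then, once.
Trained networks look in the newest picture that a camera, given by its name, has taken for a name from the list of things; names that differ only in an ending like _2 or _b are one class to them, and where a whole thing is asked for, a point or a joint stands for the part that bears it (a point fixed in the world has none). Each returns a list of dicts, best first, with "conf" (0 to 1); they miss things now and then, are a little off and sometimes report something else, mostly with a low value. They report only what shows in the picture. A call takes as long as a camera call.
- vision.look_for(target, camera): "box" ([left, top, right, bottom] in pixels, round what is visible of it).
- vision.cut_out(target, camera): "mask" (480x640 bool, what is visible of it) and "box" ([left, top, right, bottom] in pixels, round what is visible of it).
- vision.landmark_of(target, camera): "xy" ([column, row] in pixels: a listed point, or the origin of a listed thing).
The state is a dict: "clock": time; "joint_pos": joint angles; "dq": joint speeds; "joint_efforts": joint torques, N m; "position": TCP position; "tool_rot": TCP orientation; "wrist_force": force on the tool from outside, world axes, zero at the start; "ft_torque": the same for the moment, N m; "grip_width": opening from 0.0 (shut) to 1.0 (fully open); "finger_force": force on a finger pad.
Only numpy, scipy, OpenCV 4.12 (cv2) and the standard library are available. Lean on these libraries where they do the work, as an engineer would, in place of code of your own. Each camera call takes 0.05 s, during which the arm holds its last target. There are 200 camera calls.

## Working session

There is one attempt and no reset: what is moved stays moved. The work goes in short steps, each a Python script; the robot and the scene stay as the last script left them, time stands still between calls to the robot, and variables do not carry over. Pictures are saved under pics/ and viewed, at most 10 in all, crops included, and the job is handed in when it is done.

```bash
mkdir -p pics
cat > h.py <<'E'
import numpy as np, cv2
from plant import bot, fingers, solver, status, vision, ticket
def pt(cam, uv, z, info=None):
    c=info or vision.camera_info(cam)
    K=np.array([[c["fx"],0,c["cx"]],[0,c["fy"],c["cy"]],[0,0,1.]])
    n=cv2.undistortPoints(np.array(uv,float).reshape(-1,1,2),K,np.array(c["dist_coeffs"],float)).reshape(-1,2)
    R=np.array(c["R"]);t=np.array(c["t"]).ravel()
    o=-R.T@t; d=np.c_[n,np.ones(len(n))]@R
    return o+d*((z-o[2])/d[:,2])[:,None]
def proj(cam,X,info=None):
    c=info or vision.camera_info(cam)
    K=np.array([[c["fx"],0,c["cx"]],[0,c["fy"],c["cy"]],[0,0,1.]])
    return cv2.projectPoints(np.array(X,float).reshape(-1,1,3),cv2.Rodrigues(np.array(c["R"]))[0],np.array(c["t"],float),K,np.array(c["dist_coeffs"],float))[0].reshape(-1,2)
def down(yaw):  # tool y (closing line) at yaw deg from world x
    a=np.radians(yaw); y=np.array([np.cos(a),np.sin(a),0]); z=np.array([0,0,-1.])
    return np.c_[np.cross(y,z),y,z]
E
python3 - <<'E'
from h import *
for cam in("top","side"):
    im=vision.get_image(cam); cv2.imwrite(f"pics/{cam}0.png",im)
    c=vision.camera_info(cam);R=np.array(c["R"]);print(cam,-R.T@np.array(c["t"]).ravel(),R[2])
    for n in("stand","plate","seat","knob_grip","level","offcut","scrap_bin"):
        print(n,[(np.round(d["xy"],1),round(d["conf"],2)) for d in vision.landmark_of(n,cam)[:2]])
print(status.get_state())
E
```

```text
top [ 386.6900948    -5.20575281 1183.32480362] [ 1.67622272e-01 -7.22381911e-04 -9.85851029e-01]
stand [(array([323.8, 244.8]), 0.92)]
plate [(array([275.1, 249.8]), 0.97)]
seat [(array([316. , 244.8]), 0.59)]
knob_grip [(array([373. , 234.2]), 0.49), (array([242.1, 182.2]), 0.27)]
level [(array([196.5, 270.5]), 0.68), (array([320.3, 242.5]), 0.46)]
offcut [(array([319.5, 242.3]), 0.54)]
scrap_bin [(array([458.2, 287.9]), 0.93)]
side [212.59284234 715.04192659 706.38126587] [ 0.38798496 -0.68767301 -0.61365585]
stand [(array([333., 266.]), 0.69)]
plate [(array([313.2, 288.3]), 0.67)]
seat []
knob_grip [(array([349.4, 200.6]), 0.75), (array([338.7, 187.1]), 0.26)]
level [(array([278.9, 384.1]), 0.82)]
offcut [(array([336.2, 249.9]), 0.62), (array([311.7, 285.5]), 0.26)]
scrap_bin [(array([437.1, 199.7]), 0.89)]
{'clock': 0.8, 'joint_pos': array([-7.78471913e+01,  5.96269640e+00,  5.57518605e+00,  8.96045954e+01,
        5.93573766e-04,  7.75273515e+01]), 'dq': array([ 0.06143159,  0.03476988, -0.00678862,  0.00928623, -0.03360913,
        0.03395543]), 'joint_efforts': array([ 8.70687054e-04, -5.56726384e+01,  5.03741527e+01,  9.57161501e-04,
       -1.92976267e-04, -1.66537274e-05]), 'position': array([ 250.0357518 , -545.45703299,  253.35198135]), 'tool_rot': array([[ 9.09051061e-01,  4.16684734e-01,  3.91330805e-05],
       [ 4.16684735e-01, -9.09051051e-01, -1.32511490e-04],
       [-1.96415469e-05,  1.36765868e-04, -9.99999990e-01]]), 'wrist_force': array([ 0.41947929,  0.17040651, -0.1227491 ]), 'ft_torque': array([ 0.00175372, -0.0086728 ,  0.0079276 ]), 'finger_force': 0.0, 'grip_width': 0.9975001876276719}
```

View pics/top0.png

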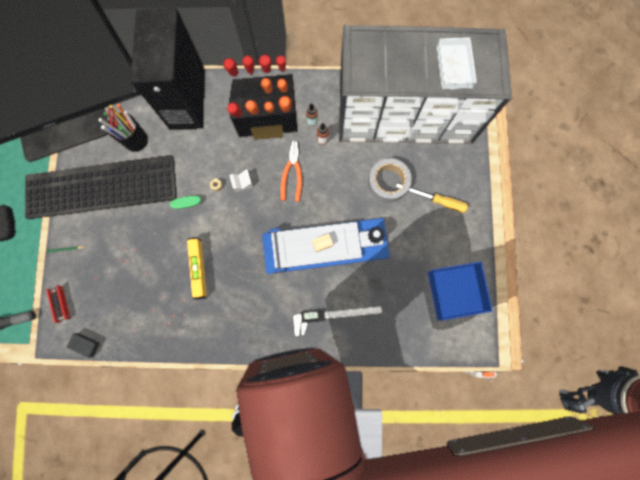

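View pics/side0.png

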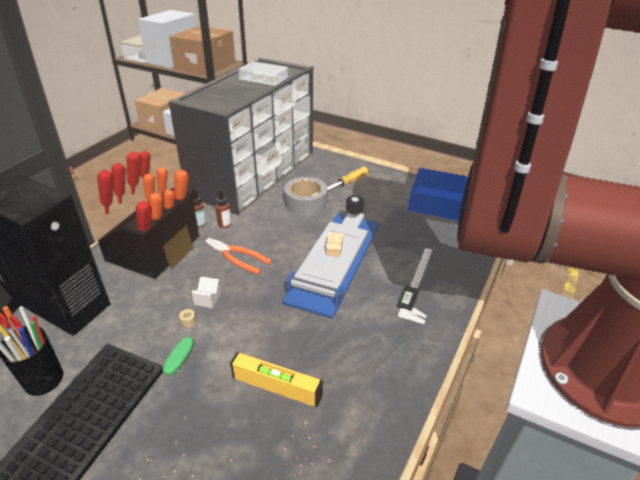

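The top picture shows the stand centred at (325,245) with its knob at (376,234), and the offcut at (322,241). The level is at (196,268), roughly along the image rows, and the bin is at (460,291). I'll turn these into positions next.

```bash
cat >> h.py <<'E'
def rect(name,cam,z):
    ds=vision.cut_out(name,cam)
    out=[]
    for d in ds[:2]:
        m=d["mask"].astype(np.uint8)
        c=max(cv2.findContours(m,0,cv2.CHAIN_APPROX_NONE)[0],key=len).reshape(-1,2)
        P=pt(cam,c,z)[:,:2].astype(np.float32)
        (cx,cy),(w,h),a=cv2.minAreaRect(P)
        if w<h: w,h,a=h,w,a+90
        out.append((round(d["conf"],2),np.round([cx,cy],1),np.round([w,h],1),round((a+90)%180-90,1)))  # a: long axis from world x
    return out
E
python3 - <<'E'
from h import *
vision.get_image("top")
for n,z in(("offcut",70),("level",40),("plate",44),("knob_grip",90),("scrap_bin",60),("stand",16)): print(n,rect(n,"top",z))
print("knob",pt("top",[[376,234],[373,234.2]],90)); print("bin",pt("top",[458.2,287.9],0)); print("seat",pt("top",[316,244.8],44), "level",pt("top",[196.5,270.5],0),"pl",pt("top",[275.1,249.8],40),"stand",pt("top",[323.8,244.8],0),"off",pt("top",[319.5,242.3],43))
print("side knob",pt("side",[354,200],90),"lev",pt("side",[278.9,384.1],0),"bin",pt("side",[437.1,199.7],0),"off",pt("side",[336.2,249.9],43))
E
```

```text
offcut [(0.69, array([571.9,  -2.2]), array([49.3, 35.5]), -66.5), (0.44, array([568.8,  -4.5]), array([253. ,  93.4]), -82.2)]
level [(0.67, array([509.5, 319.9]), array([162.1,  39.1]), 8.4)]
plate [(0.79, array([573. ,  -2.1]), array([257.4, 101. ]), -80.6)]
knob_grip [(0.46, array([ 590.2, -136.1]), array([42.8, 40.6]), -89.3), (0.46, array([ 734.2, -172. ]), array([119.7, 105.2]), -26.7)]
scrap_bin [(0.93, array([ 455.1, -351.1]), array([145.2, 129.1]), -79.8), (0.46, array([570.1, -10. ]), array([319.6, 115.9]), -82.6)]
stand [(0.76, array([573.6, -11.8]), array([331.6, 120.5]), -83.2), (0.4, array([ 758., -183.]), array([126.4, 114.7]), -34.7)]
knob [[ 592.67744183 -137.34749491   90.        ]
 [ 592.07674195 -129.83327786   90.        ]]
bin [[ 466.18886503 -367.07110632    0.        ]]
seat [[570.99711016  12.87968588  44.        ]] level [[504.55133324 332.51496644   0.        ]] pl [[557.22158407 118.90455503  40.        ]] stand [[578.36645117  -7.40092067   0.        ]] off [[577.83782807   3.90938008  43.        ]]
side knob [[ 593.82327522 -131.84440259   90.        ]] lev [[509.09067287 321.60544258   0.        ]] bin [[ 457.59530279 -369.27530838    0.        ]] off [[570.32143837  -2.17592199  43.        ]]
```

Run:
```python
from h import *
R=down(23.5); 
for yaw in(23.5,-156.5): print(yaw,solver.inverse_kinematics([560,0,300],down(yaw)))
bot.move_ptp([560,0,300],R); bot.dwell(.2)
inf=vision.camera_info("wrist"); im=vision.get_image("wrist"); cv2.imwrite("pics/w1.png",im)
print(rect("offcut","wrist",74),rect("plate","wrist",45),rect("knob_grip","wrist",90))
for n,z in(("seat",45),("knob_grip",90),("plate",40),("offcut",44)):
    print(n,[(d["xy"],pt("wrist",d["xy"],z)[0].round(1),round(d["conf"],2)) for d in vision.landmark_of(n,"wrist")[:2]])
print(status.get_state()["clock"],status.get_state()["joint_pos"])
```

```text
23.5 [-13.38119231  -0.12863021   4.16641848  94.29504868   0.
  53.11880769]
-156.5 [ -13.38119231   -0.12863021    4.16641848   94.29504868    0.
 -126.88119231]
[(0.85, array([573.5,  -1.1]), array([51.1, 31.4]), -67.3)] [(0.64, array([576.5,  -7.3]), array([267.3,  97.9]), -81.6)] [(0.61, array([ 591.9, -130.7]), array([52.6, 40. ]), -66.6)]
seat [([334.5, 197.3], array([572. ,  13.1,  45. ]), 0.91)]
knob_grip [([295.9, 350.4], array([ 595.7, -141. ,   90. ]), 0.93), ([364.1, 96.7], array([554.8, 107.5,  90. ]), 0.66)]
plate [([362.5, 97.0], array([557.2, 112.9,  40. ]), 0.83), ([520.8, 210.3], array([760.2,  79.6,  40. ]), 0.19)]
offcut [([330.1, 212.0], array([574.2,  -2.8,  44. ]), 0.56), ([336.1, 194.2], array([572.3,  16.7,  44. ]), 0.46)]
4.0 [-1.33811063e+01 -1.28508001e-01  4.16615984e+00  9.42941970e+01
 -7.63092467e-04  5.31202056e+01]
```

View pics/w1.png

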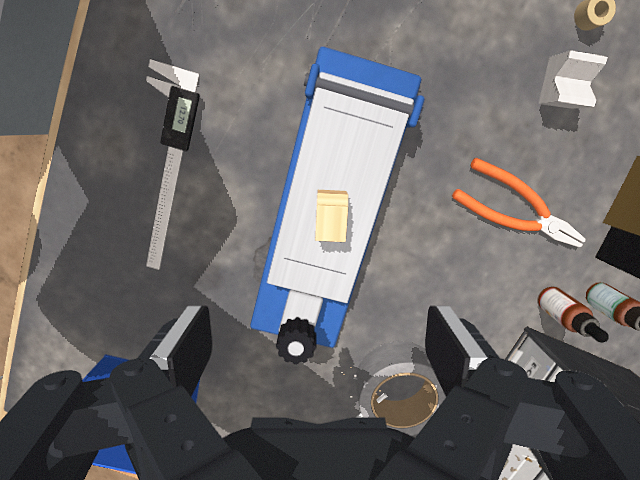

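The wrist picture shows the offcut at (333,217), the scribed marks at mid (357,117) and (315,266), and the knob at (296,342). I'll pick the offcut and drop it in the bin.

Run:
```python
from h import *
P=pt("wrist",[[323,107],[392,127],[284,258],[346,274]],45)[:,:2]; a=P[:2].mean(0);b=P[2:].mean(0)
print("marks",a,b,"mid",(a+b)/2,"len",np.linalg.norm(a-b),"yaw",np.degrees(np.arctan2(*(a-b)[::-1])))
R=down(22.7)
bot.move_ptp([573.5,-1.5,130],R); bot.movel([573.5,-1.5,71],vel=100,contact_N=15)
fingers.close_gripper(30); s=status.get_state(); print("grip",s["grip_width"],s["finger_force"],s["position"])
bot.movel([573.5,-1.5,190]); 
bot.move_ptp([461,-362,190],R); print(status.get_state()["grip_width"])
vision.get_image("top"); print("bin rect",rect("scrap_bin","top",60),[pt("top",d["xy"],0) for d in vision.landmark_of("scrap_bin","top")[:1]])
bot.movel([461,-362,88]); fingers.let_go(); bot.dwell(.3); bot.movel([461,-362,200],vel=250)
im=vision.get_image("wrist"); cv2.imwrite("pics/w2.png",im)
for n,z in(("scrap_bin",0),("offcut",15)): print(n,[(pt("wrist",d["xy"],z)[0].round(1),round(d["conf"],2)) for d in vision.landmark_of(n,"wrist")[:1]])
print(status.get_state()["clock"])
```

```text
marks [560.5115368   93.85707474] [583.64967429 -63.54125318] mid [572.08060555  15.15791078] len 159.08993380064183 yaw 98.36279493560227
grip 0.3435899009708034 29.950203895568848 [573.7807718   -1.56435924  71.44677947]
0.34577201518656553
bin rect [(0.93, array([ 454.4, -338. ]), array([127.8, 121.3]), 10.0)] [array([[ 471.2337621 , -365.08798245,    0.        ]])]
scrap_bin []
offcut [(array([ 459.6, -363.6,   15. ]), 0.58)]
10.9833
```

View pics/w2.png

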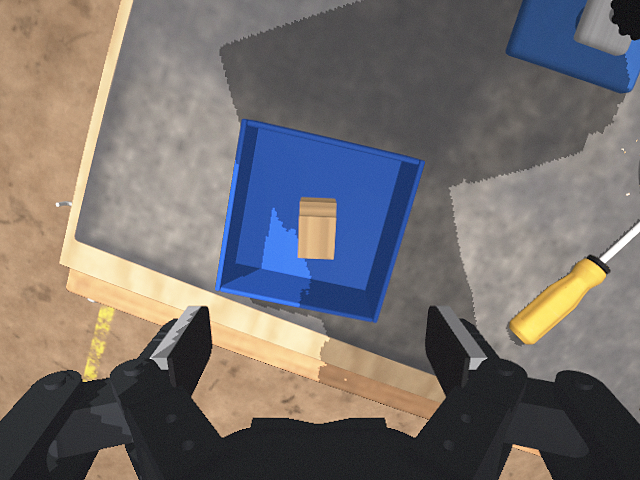

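The offcut lies in the middle of the bin at (318,228). The marks measured 159 mm apart, which agrees with the 160 mm given, so I take the seat as (572,15) with yaw 98.4°. Next is the level.

Run:
```python
from h import *
R=down(98.4)
bot.move_ptp([461,-362,280],down(22.7)); bot.move_ptp([490,315,280],R); bot.dwell(.2)
im=vision.get_image("wrist"); cv2.imwrite("pics/w3.png",im)
print(rect("level","wrist",44),rect("level","wrist",22)); print([(d["xy"],pt("wrist",d["xy"],0)[0].round(1),round(d["conf"],2)) for d in vision.landmark_of("level","wrist")[:2]])
s=status.get_state();print(s["clock"],s["joint_pos"])
```

```text
[(0.91, array([508.7, 325.7]), array([160.7,  26.2]), 8.9)] [(0.91, array([514.3, 327.2]), array([170.6,  27.8]), 8.9)]
[([324.3, 218.3], array([508.5, 323.4,   0. ]), 0.83), ([338.2, 361.5], array([689.1, 368.7,   0. ]), 0.67)]
14.2083 [1.98659576e+01 3.34144393e+00 5.60072451e+00 9.22574289e+01
 7.00516621e-04 1.14793231e+01]
```

View pics/w3.png

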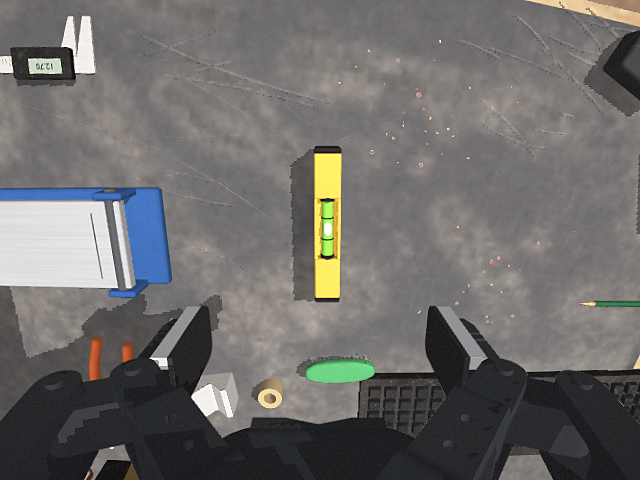

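The wrist picture shows the level at (327,224), vertical in the image and clear on both sides. It measures 160.7 x 26.2 mm, which matches its given size.

Run:
```python
from h import *
p=np.array([508.7,325.5]); R=down(98.9); R2=down(8.4)
bot.move_ptp([*p,110],R); bot.movel([*p,36],vel=100,contact_N=15)
fingers.close_gripper(40); s=status.get_state(); print("grip",s["grip_width"],s["finger_force"],s["position"])
bot.movel([*p,180]); bot.move_ptp([572,15.2,180],R2); 
bot.movel([572,15.2,95],vel=150); bot.dwell(.1)
print(status.get_state()["grip_width"], bot.movel([572,15.2,72],vel=25,contact_N=5)); print(status.get_state()["position"])
fingers.let_go(); bot.dwell(.2); bot.movel([572,15.2,150],vel=200)
bot.move_ptp([560,-60,330],R2); bot.dwell(1.0)
im=vision.get_image("wrist"); cv2.imwrite("pics/w4.png",im)
print(rect("level","wrist",89),rect("plate","wrist",45)); 
for n,z in(("bubble",88),("seat",45),("knob_grip",90)): print(n,[(d["xy"],pt("wrist",d["xy"],z)[0].round(1),round(d["conf"],2)) for d in vision.landmark_of(n,"wrist")[:2]])
print(rect("knob_grip","wrist",90))
s=status.get_state();print(s["clock"],s["joint_pos"])
```

```text
grip 0.29887296527753915 40.60418128967285 [508.92241242 325.6022745   36.33591432]
0.29601933790474355 True
[572.20231324  14.879284    80.4112253 ]
[(0.67, array([571.7,  13.1]), array([157.6,  27.9]), -81.4), (0.28, array([573.,  -4.]), array([234.1,  85. ]), -81.5)] []Traceback (most recent call last):
  File "<stdin>", line 12, in <module>
ValueError: it knows: bush, caliper, duct_roll, knob_grip, level, offcut, plate, pliers, scrap_bin, screwdriver, seat, small_brush, stand, v_block
```

View pics/w4.png

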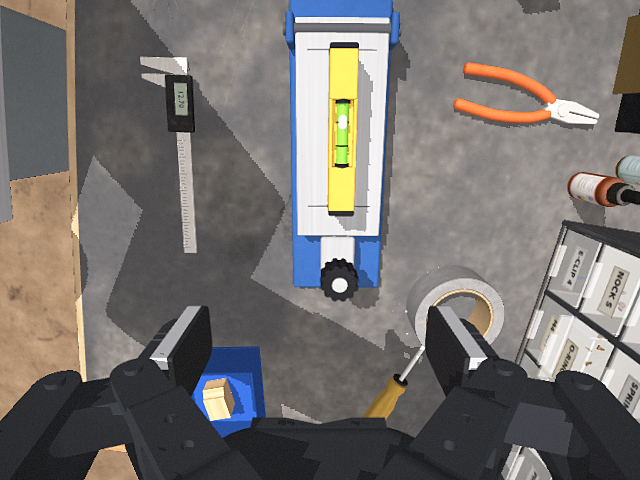

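The level stands between the marks at (343,128), with the bubble at (343,122) on the pivot side of middle. The knob is at (340,280). I'll measure the bubble with a closer rectified patch.

```bash
cat >> h.py <<'E'
def patch(tag,c=(571.9,14.5),yaw=98.5,z=128-41+0.):
    im=vision.get_image("wrist"); u=np.array([np.cos(np.radians(yaw)),np.sin(np.radians(yaw))]); v=np.array([u[1],-u[0]])
    s=np.arange(-40,40,.25); l=np.arange(-15,15,.25)
    X=np.array(c)+s[None,:,None]*u+l[:,None,None]*v; X=np.dstack([X,np.full(X.shape[:2],z)])
    uv=proj("wrist",X).reshape(len(l),len(s),2).astype(np.float32)
    p=cv2.remap(im,uv[...,0],uv[...,1],cv2.INTER_LINEAR); cv2.imwrite(f"pics/{tag}.png",cv2.resize(p,None,fx=2.4,fy=2.4)); return s,p
def bubble(tag):
    s,p=patch(tag); q=p[40:80].astype(float)
    b=q[...,0]; cols=np.sort(b,0)[-12:].mean(0); lum=q.mean((0,2))
    for i in range(0,len(s),6): print(f"{s[i]:.1f}:{cols[i]:.0f}/{lum[i]:.0f}",end=" ")
    print()
E
python3 - <<'E'
from h import *
bot.move_ptp([566,40,230],down(8.4)); bot.dwell(.2)
bubble("b1")
for n,z in(("knob_grip",90),): print(n,[(d["xy"],pt("wrist",d["xy"],z)[0].round(1),round(d["conf"],2)) for d in vision.landmark_of(n,"wrist")[:2]])
print(rect("knob_grip","wrist",90),rect("level","wrist",89))
s=status.get_state();print(s["clock"])
E
```

```text
-40.0:97/194 -38.5:98/194 -37.0:98/194 -35.5:99/195 -34.0:98/192 -32.5:82/118 -31.0:47/40 -29.5:37/27 -28.0:66/93 -26.5:95/158 -25.0:92/155 -23.5:92/156 -22.0:92/156 -20.5:92/156 -19.0:92/156 -17.5:92/156 -16.0:92/156 -14.5:93/157 -13.0:91/156 -11.5:32/34 -10.0:94/146 -8.5:93/157 -7.0:92/156 -5.5:93/156 -4.0:92/156 -2.5:92/156 -1.0:93/157 0.5:92/157 2.0:84/152 3.5:208/174 5.0:252/208 6.5:253/219 8.0:252/219 9.5:252/214 11.0:252/202 12.5:254/220 14.0:254/218 15.5:246/199 17.0:114/159 18.5:91/156 20.0:93/157 21.5:92/157 23.0:92/157 24.5:98/160 26.0:61/101 27.5:47/37 29.0:46/27 30.5:88/176 32.0:98/195 33.5:98/194 35.0:98/194 36.5:98/194 38.0:98/194 39.5:98/195 
knob_grip [([321.1, 427.4], array([ 594.8, -136.4,   90. ]), 0.55)]
[(0.78, array([ 589.3, -112.9]), array([38.5, 37.2]), 8.2)] [(0.95, array([571.2,  17.1]), array([158.8,  26.1]), -81.6)]
24.4417
```

View pics/b1.png

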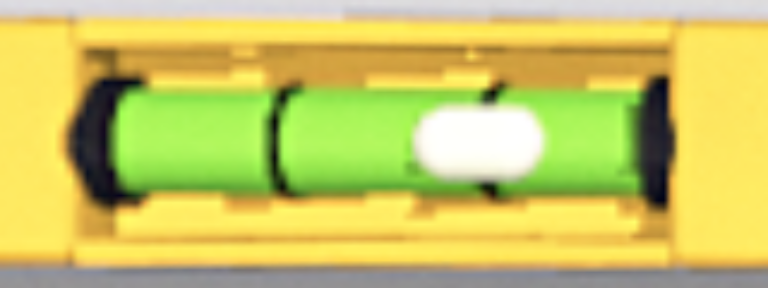

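The bubble centre is at about +10 mm on the pivot side, and the lines are at ±11 mm, so it needs about 0.74 rad (42°) clockwise.

Run:
```python
from h import *
k=[594.5,-137.5]; y0=30
bot.move_ptp([*k,150],down(y0)); print(bot.movel([*k,86],vel=100,contact_N=12))
fingers.close_gripper(40); s=status.get_state(); print(s["grip_width"],s["finger_force"],s["position"],s["wrist_force"])
for a in (21.2,42.5): bot.move_ptp([*k,86],down(y0-a)); s=status.get_state(); print(s["ft_torque"],s["wrist_force"])
fingers.let_go(); bot.movel([*k,150],vel=200)
bot.move_ptp([566,40,230],down(8.4)); bot.dwell(.5)
bubble("b2")
s=status.get_state();print(s["clock"])
```

```text
False
0.42281871867876447 39.868032932281494 [ 594.18746977 -137.96333506   86.71432312] [-5.51459616 -1.57755661  6.40565301]
[-0.20086183  1.12313959 -0.18912136] [-5.17764901 -1.71007164  5.73368223]
[-0.21773371  1.13557212 -0.07388058] [-5.73271303 -1.63062154  6.15760763]
-40.0:98/194 -38.5:97/195 -37.0:98/195 -35.5:99/196 -34.0:93/174 -32.5:56/63 -31.0:46/37 -29.5:37/36 -28.0:89/140 -26.5:93/159 -25.0:92/157 -23.5:92/157 -22.0:94/158 -20.5:92/157 -19.0:92/157 -17.5:92/156 -16.0:93/157 -14.5:95/158 -13.0:88/148 -11.5:49/61 -10.0:94/154 -8.5:88/156 -7.0:211/178 -5.5:253/210 -4.0:253/221 -2.5:251/221 -1.0:251/220 0.5:251/220 2.0:253/221 3.5:254/218 5.0:253/204 6.5:122/162 8.0:93/160 9.5:61/105 11.0:65/92 12.5:94/160 14.0:93/158 15.5:92/157 17.0:92/157 18.5:93/157 20.0:93/157 21.5:93/157 23.0:93/157 24.5:97/162 26.0:67/115 27.5:47/43 29.0:47/33 30.5:69/140 32.0:99/196 33.5:98/194 35.0:98/194 36.5:98/194 38.0:98/194 39.5:98/195 
29.8083
```

View pics/b2.png

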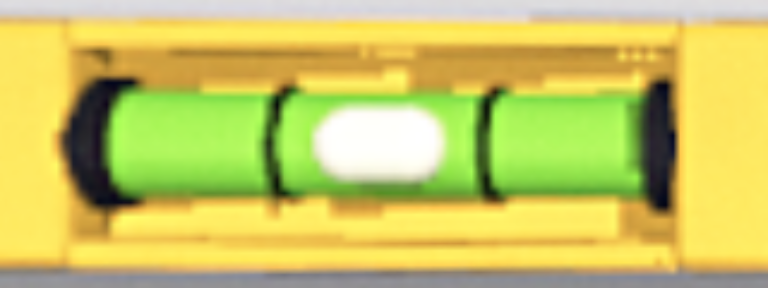

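The bubble centre is at -0.5 mm and the lines' midpoint at -0.6 mm, so the bubble is centred. Now I'll press.

```bash
cat > press.py <<'E'
from h import *
R=down(8.4); q=[563.8,67.5]
fingers.close_gripper(20); bot.move_ptp([*q,135],R); bot.dwell(.2)
f0=status.get_state()["wrist_force"]; print("base",f0)
print(bot.movel([*q,105],vel=15,contact_N=9)); bot.dwell(.3)
for i in range(8):
    s=status.get_state(); f=s["wrist_force"]-f0; print(s["position"].round(2),f.round(1))
    if 8<f[2]<14: break
    p=s["position"]; z=(z if i else p[2])+(-.2 if f[2]<8 else .2); bot.movel([*q,z],vel=10); bot.dwell(.2)
print(s["clock"],s["grip_width"])
vision.get_image("top"); print(rect("level","top",89))
cv2.imwrite("pics/side5.png",cv2.resize(vision.get_image("side")[120:360,200:520],None,fx=2.4,fy=2.4,interpolation=cv2.INTER_CUBIC))
E
python3 press.py
```

```text
base [ 0.12222484 -0.20038968  0.43100156]
True
[563.91  67.53 112.05] [-0.7  1.   5.1]
[564.    67.46 112.06] [0.2 0.5 3.8]
[564.04  67.48 112.06] [-0.6  0.3  4.8]
[564.03  67.49 112.02] [-1.2 -1.   7.5]
[564.05  67.49 112.01] [-2.1 -0.2  8.2]
34.7583 -0.00023571182904445577
[(0.78, array([571.5, -11. ]), array([104.8,  31.3]), -82.1)]
```

```bash
ls pics
```

```text
b1.png
b2.png
side0.png
side5.png
top0.png
w1.png
w2.png
w3.png
w4.png
```

Run:
```python
from h import *
bot.dwell(1.5)
for _ in range(4): print(status.get_state()["wrist_force"].round(1)); bot.dwell(.1)
im=vision.get_image("side"); c=proj("side",[[570,15,80]])[0]; print(c)
x,y=c.astype(int); cv2.imwrite("pics/side6.png",cv2.resize(im[y-60:y+60,x-80:x+80],None,fx=5,fy=5,interpolation=cv2.INTER_CUBIC))
```

```text
[-1.6  0.2  8.9]
[-2.1 -0.6  8.4]
[-1.4 -0.1  9.1]
[-1.6  0.4  9.5]
[333.01186246 240.88235949]
```

View pics/side6.png

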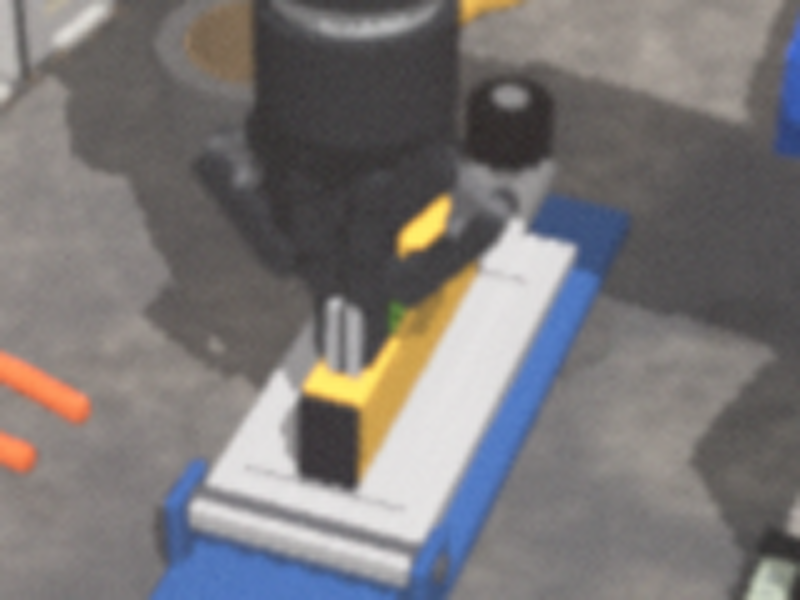

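The closed fingers press the level's solid end at (345,370). It stands upright between the marks, and the force is steady at 8–9 N. I'm handing in.

```bash
python3 -c "
from plant import ticket
print(ticket.close_job())"
```

```text
the job is handed in; nothing more can be done
None
```

I handed the job in with the offcut in the bin and the level on the plate under a steady press of about 9 N, or about 11 N on the plate with its own weight; the bubble was centred when last seen just before pressing, since the gripper hid it afterwards, and no verdict came back.

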